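# Put the X-ray inspection kit away

### The job

Clear the inspection bench: lay the three instruments flat and lengthwise on the dark lanes of the metal kit tray in their order of use, forceps in the lane nearest the tray's green tab, the probe in the middle and the spatula in the lane farthest from the tab. Stand the jar of rejected product upright in the red tray and the green test block upright in the blue tray. Leave the sanitiser bottle and the roll of labels where they are.

Things in the scene. Friction and masses are not known exactly. Their poses are not given: they have to be found in the camera images.
- forceps: Steel forceps (all bare metal, no coloured handle), rigid, 130 mm long, 13 mm wide and 12 mm high over the back and the parallel middle part (x from -65 to +30 mm), 40 g; the two legs narrow to a tip at +x. Lies flat along its own x axis; origin at the middle of its length, on its underside. Grip across the width (along its y axis) at the origin.
- probe: Double-ended probe, about 130 mm long, 35 g: blue handle 74 mm long, 12 mm wide, 12 mm high, with a thin steel rod at each end (straight at +x, bent at -x). Lies flat along its own x axis; origin at the middle of its length, on its underside. Grip the handle across its y axis at the origin.
- spatula: Double-ended spatula, 132 mm long, 40 g: orange handle 70 mm long, 13 mm wide, 12 mm high, a flat steel blade 22 mm wide at +x, a small round steel spoon at -x. Lies flat along its own x axis; origin at the middle of its length, on its underside. Grip the handle across its y axis at the origin.
- jar: Closed amber jar with a white cap holding rejected product, standing upright, 36 mm in diameter, 50 mm high, 70 g. Origin at the centre of its underside, z up.
- test_block: Green test block standing upright, 32 x 32 mm, 45 mm high, with three dark dots on top, 60 g. Origin at the centre of its underside, z up, x and y square to its sides.
- kit_tray: Metal kit tray, fixed to the bench, 162 mm along its x and 200 mm along its y, walls 4 mm thick and 14 mm high above the bench, floor 4 mm above the bench. Three dark flat lanes (printed, no ribs), each 34 mm wide, run along the tray's x; their centre lines lie at y = +52, 0 and -52 mm. A green tab (60 x 14 mm, top 14 mm above the bench) sits outside the wall at the +y end. Origin at the tray's centre, on the bench; it may be turned any way.
- red_tray: Red open tray, fixed to the bench, 112 x 112 mm, 24 mm high, walls 4 mm, floor 4 mm above the bench. Origin at its centre, on the bench, x and y square to its sides.
- blue_tray: Blue open tray, otherwise just like the red one. Origin at its centre, on the bench, x and y square to its sides.
- sanitiser: Bystander: white sanitiser bottle with blue cap and label, 50 mm in diameter, 90 mm high, loose. Origin at the centre of its underside. To be left alone.
- label_roll: Bystander: roll of white paper labels lying flat, a ring 84 mm outside, 40 mm inside, 40 mm high, loose. Origin at the centre of its underside. To be left alone.

How it is judged (in metres and radians):
At the end, for the whole second after the job is handed in: Forceps (by the green tab), probe and spatula lie flat in the kit tray, middles within 15 mm of the middle of their lanes, along them within 0.2 rad; jar upright on the red tray's floor, test block on the blue one's; all released, at rest (y of forceps in the frame of kit_tray between 0.037 and 0.067 m and x of forceps in the frame of kit_tray between -0.015 and 0.015 m and z of forceps in the frame of kit_tray between 0 and 0.008 m and angle between the x axis of each of forceps, probe, spatula and the x axis of kit_tray, either way round below 0.2 rad and angle between each of forceps, probe, spatula, jar, test_block's own z axis and vertical below 0.15 rad and y of probe in the frame of kit_tray between -0.015 and 0.015 m and x of probe in the frame of kit_tray between -0.015 and 0.015 m and z of probe in the frame of kit_tray between 0 and 0.008 m and y of spatula in the frame of kit_tray between -0.067 and -0.037 m and x of spatula in the frame of kit_tray between -0.015 and 0.015 m and z of spatula in the frame of kit_tray between 0 and 0.008 m and x of jar in the frame of red_tray between -0.038 and 0.038 m and y of jar in the frame of red_tray between -0.038 and 0.038 m and z of jar in the frame of red_tray between 0 and 0.008 m and x of test_block in the frame of blue_tray between -0.038 and 0.038 m and y of test_block in the frame of blue_tray between -0.038 and 0.038 m and z of test_block in the frame of blue_tray between 0 and 0.008 m and linear speed of each of forceps, probe, spatula, jar, test_block below 0.03 m/s and angular speed of each of forceps, probe, spatula, jar, test_block below 0.3 rad/s); the robot touches nothing.
It fails at once if the sanitiser bottle is shoved or knocked over (distance of sanitiser from where it was at the start of the episode above 0.02 m or angle between sanitiser's own z axis and vertical above 0.3 rad).
It fails at once if the roll of labels is shoved or knocked over (distance of label_roll from where it was at the start of the episode above 0.02 m or angle between label_roll's own z axis and vertical above 0.3 rad).
It also fails if it takes over 125 s, if anything falls off the work surface, if the arm or the gripper's body presses on something with over 40 N, if the wrist force passes 120 N, or if a joint passes its speed limit or range.

### The arm

A 6-joint arm with a two-finger parallel gripper is mounted at the origin on the work surface. World frame = base frame: x ahead of the robot, y to its left, z up, the work surface at z = 0. Lengths are in mm, angles in rad, forces in N, time in s.
With the tool pointing down it reaches from about 275 to 750 mm from the base axis. Payload 10.2 kg.
Tool frame: the origin (TCP) lies midway between the tips of the shut fingers; the grasp point (between the pads) lies 19 mm behind it; z points along the fingers, y is the line along which they close (so a half turn about z gives the same grasp; the last joint's range is limited). The gripper opens to 85 mm and grips with 20 to 120 N. Pads are 22 mm wide; open, the fingers measure 114 mm over their backs; the gripper's body (76 mm by 85 mm) begins 54 mm behind the grasp point. The pads swing forward as they close: fully open they stand 13 mm farther back than shut.
Start: joints at [0.985, 0.313, 1.498, -0, 1.331, -0.223], TCP at [186.332, 490.827, 231.294] pointing down, gripper open.
Joint ranges: [-2.94, 2.94], [-0.97, 2.17], [0.19, 2.56], [-1.23, 4.37], [0.02, 3.11], [-2.88, 2.88]. Speed limits (rad/s): [2.39, 2.39, 3.01, 3.14, 3.14, 3.14].

### API

Orientations are given as a unit quaternion [w, x, y, z].
In Python, from rig import ctrl gives the robot as it stands.
- The arm moves only by the tool send_rows, never from a script. Its argument "targets" is a list of rows, each an object with "offset": the shift along the world's x, y, z in cm, a list of three; "spin": the turn about the world's z in rad. A call has 1 to 8 rows; each row is the pose to reach, as a shift and turn from the pose commanded when the call began; what a row does not reach only later rows make up. A row lasts 1/12 s, in which the tool goes at most 41.7 mm and 7.16 degrees, less where a joint would pass 70% of its speed; a pose out of reach is approached as far as the arm can. A call with a gripper value outside its range is refused whole. "grip" is the opening, from 0 (shut) to 1 (fully open), set as the call begins (left out, the last holds). The fingers move at their own pace and stop on an object; "squeeze" is the grip in N (left out, the last holds). Time passes only in rows, so rows that repeat a pose let the fingers close. It gives the time, the measured TCP pose, the force, the opening and the grip force at its end, in the units of the state.
- ctrl.sense(): the state, without advancing time (a new reading comes with each control period).
- ctrl.capture(name): name is "scene" or "top" or "wrist"; returns (picture, depth): 480x640x3 uint8, red, green, blue; 480x640 float32, mm along the optical axis (not along the pixel's ray), 0 where there is no reading.
- ctrl.calibration(name): a dict with "fx", "fy", "cx", "cy" (pixels), "view" (4x4, takes a point from world to camera coordinates); the wrist camera has in their place "mount" (4x4, takes a point from camera to tool coordinates, whose origin is the TCP and whose axes are the flange's). Camera axes: x right, y down, z forward; pixel columns grow to the right and rows downward; lengths in mm; the calibration is good to about 2 mm. The wrist camera is an equidistant fisheye: a pixel r from the principal point sees the ray r / f radians off the axis. A picture is of the moment at which its call begins: read the wrist's pose just before it. calibration takes no time and is no camera call.
- ctrl.finish_job(): hands the job in; it is judged then, once.
Trained networks look in the newest picture that a camera, given by its name, has taken for a name from the list of things; names that differ only in an ending like _2 or _b are one class to them, and where a whole thing is asked for, a point or a joint stands for the part that bears it (a point fixed in the world has none). Each returns a list of dicts, best first, with "conf" (0 to 1); they miss things now and then, are a little off and sometimes report something else, mostly with a low value. They report only what shows in the picture. A call takes as long as a camera call.
- ctrl.search_frame(camera, query): "box" ([left, top, right, bottom] in pixels, round what is visible of it).
- ctrl.place_of(camera, query): "uv" ([column, row] in pixels: a listed point, or the origin of a listed thing).
The state is a dict: "time_s": time; "joints": joint angles; "dq": joint speeds; "tau": joint torques, N m; "eef_pos": TCP position; "ee_rot": TCP orientation; "force": force on the tool from outside, world axes, zero at the start; "wrist_torque": the same for the moment, N m; "grip_width": opening from 0.0 (shut) to 1.0 (fully open); "grip_force": force on a finger pad.
Only numpy, scipy, OpenCV 4.12 (cv2) and the standard library are available. Lean on these libraries where they do the work, as an engineer would, in place of code of your own. Each camera call takes 0.05 s, during which the arm holds its last target. There are 200 camera calls.

## Working session

There is one attempt and no reset: what is moved stays moved. The work goes in short steps, Python scripts to look and compute and a tool call to move; the robot and the scene stay as the last step left them, time stands still between calls to the robot, and variables do not carry over. Pictures are saved under pics/ and viewed, at most 14 in all, crops included, and the job is handed in when it is done.

Besides the shell and the picture viewer there is one more tool, called after "Emit:" by a JSON object that holds its "op" and its "data", one argument or row to a line. send_rows: Moves the arm, as the interface text tells. Its arguments: {"type":"object","properties":{"targets":{"type":"array"},"grip":{"type":"number"},"squeeze":{"type":"number"}},"required":["targets"]}

```bash
mkdir -p pics; ls; cat > h.py <<'E'
import numpy as np, cv2, json
from rig import ctrl
def save(n,im): cv2.imwrite(f'pics/{n}.png',cv2.cvtColor(im,cv2.COLOR_RGB2BGR))
def px2w(cam,uv,z=None,depth=None):
    c=ctrl.calibration(cam); V=np.linalg.inv(np.array(c['view']))
    r=np.array([(uv[0]-c['cx'])/c['fx'],(uv[1]-c['cy'])/c['fy'],1.])
    o=V[:3,3]; d=V[:3,:3]@r
    if z is None: return o+d*depth
    return o+d*(z-o[2])/d[2]
E
python3 - <<'E'
from h import *
print({k:(np.round(v,3).tolist()) for k,v in ctrl.sense().items()})
T,D=ctrl.capture('top'); save('top',T); np.save('topd.npy',D)
S,_=ctrl.capture('scene'); save('scene',S)
hz=dict(forceps=6,probe=6,spatula=6,jar=0,test_block=0,kit_tray=0,red_tray=0,blue_tray=0,sanitiser=0,label_roll=0)
for n in hz:
    for cam in ('top','scene'):
        r=ctrl.place_of(cam,n)[:2]
        print(n,cam,[(np.round(q['uv']).tolist(),round(q['conf'],2),np.round(px2w(cam,q['uv'],z=0)).tolist()) for q in r])
print(ctrl.calibration('top'),ctrl.sense()['time_s'])
E
```

```text
pics
{'time_s': 0.0, 'joints': [0.985, 0.313, 1.498, -0.0, 1.331, -0.223], 'dq': [0.002, 0.0, 0.001, 0.001, -0.001, 0.0], 'tau': [0.0, -41.226, -25.974, -0.0, 0.004, 0.0], 'eef_pos': [186.177, 490.608, 230.734], 'ee_rot': [-0.0, 0.18, 0.984, -0.001], 'force': [-0.475, 0.005, 0.159], 'wrist_torque': [-0.003, 0.005, -0.024], 'grip_force': 0.0, 'grip_width': 0.999}
forceps top [([300.0, 304.0], 0.85, [478.0, 24.0, 0.0])]
forceps scene [([333.0, 232.0], 0.75, [476.0, 14.0, -0.0])]
probe top [([388.0, 300.0], 0.78, [490.0, -142.0, 0.0])]
probe scene [([263.0, 224.0], 0.56, [477.0, -142.0, 0.0])]
spatula top [([250.0, 299.0], 0.94, [485.0, 120.0, 0.0])]
spatula scene [([378.0, 241.0], 0.74, [486.0, 112.0, 0.0]), ([389.0, 298.0], 0.45, [646.0, 149.0, 0.0])]
jar top [([394.0, 233.0], 0.83, [620.0, -153.0, 0.0])]
jar scene [([240.0, 273.0], 0.64, [633.0, -150.0, 0.0])]
test_block top [([238.0, 213.0], 0.7, [651.0, 152.0, 0.0])]
test_block scene [([386.0, 297.0], 0.95, [643.0, 144.0, 0.0]), ([454.0, 334.0], 0.75, [710.0, 275.0, -0.0])]
kit_tray top [([124.0, 277.0], 0.74, [520.0, 363.0, 0.0]),
[... 356 characters left out ...]
itiser top [([452.0, 198.0], 0.57, [694.0, -267.0, 0.0])]
sanitiser scene [([170.0, 286.0], 0.95, [695.0, -274.0, 0.0])]
label_roll top [([176.0, 187.0], 0.83, [699.0, 275.0, 0.0])]
label_roll scene [([453.0, 332.0], 0.65, [707.0, 273.0, 0.0])]
{'fx': 468.2076238812692, 'fy': 468.2076238812692, 'cx': 317.43542658489764, 'cy': 243.8646807244257, 'view': array([[ 2.76792379e-02, -9.99509935e-01,  1.46201971e-02,
        -2.12354257e+01],
       [-9.90400221e-01, -2.94026274e-02, -1.35066231e-01,
         5.88919845e+02],
       [ 1.35429912e-01, -1.07413161e-02, -9.90728703e-01,
         8.27128092e+02],
       [ 0.00000000e+00,  0.00000000e+00,  0.00000000e+00,
         1.00000000e+00]])} 1.1
```

View pics/top.png

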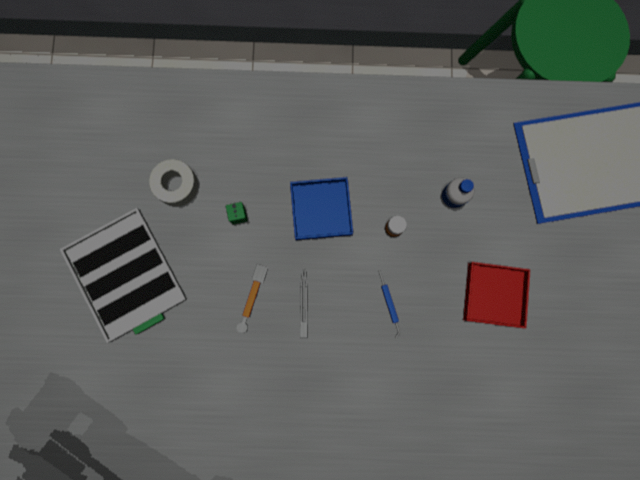

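View pics/scene.png

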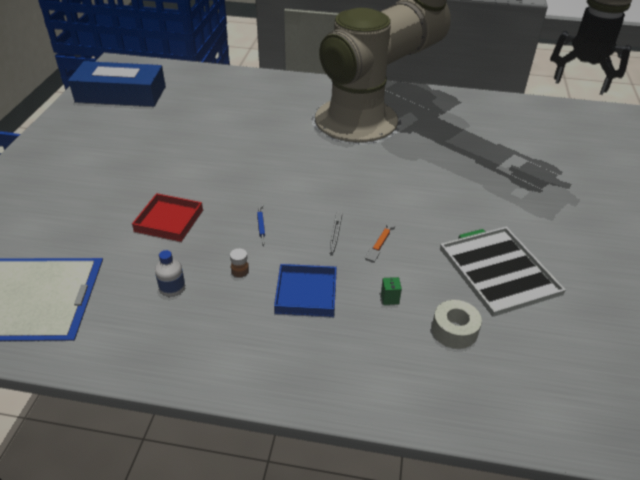

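The top view shows the kit tray around (124,277) with its tab below at (148,324). The spatula is at (250,299), forceps (304,304), probe (389,303), jar (397,226), block (236,213), and the blue and red trays at (321,209) and (497,295). The scene view agrees.

```bash
cat > seg.py <<'E'
from h import *
def comp(mask,uv,r=60):
    n,l,s,c=cv2.connectedComponentsWithStats(mask.astype(np.uint8))
    best=min((i for i in range(1,n) if s[i,4]>25),key=lambda i:np.hypot(*(c[i]-uv)))
    ys,xs=np.where(l==best); return np.c_[xs,ys].astype(np.float32)
def axis(cam,pts,z):
    W=np.array([px2w(cam,p,z=z)[:2] for p in pts],np.float32)
    (c,s,a)=cv2.minAreaRect(W)
    m=W.mean(0); w,v=np.linalg.eigh(np.cov((W-m).T)); d=v[:,1]
    return np.round(c,1),np.round(s,1),round(a,1),'mean',np.round(m,1),'ang',round(float(np.arctan(d[1]/d[0])),3)
E
python3 - <<'E'
from seg import *
T=cv2.cvtColor(cv2.imread('pics/top.png'),cv2.COLOR_BGR2RGB)
H=cv2.cvtColor(T,cv2.COLOR_RGB2HSV); h,s,v=[H[...,i].astype(int) for i in range(3)]
sat=s>120
print('spat',axis('top',comp(sat&(h<25),(250,299)),12))
print('probe',axis('top',comp(sat&(h>100)&(h<130),(389,303)),12))
print('block',axis('top',comp(sat&(h>40)&(h<90),(236,213)),45))
print('tab',axis('top',comp(sat&(h>40)&(h<90),(148,324)),14))
print('red',axis('top',comp(sat&((h<8)|(h>170)),(497,295)),12))
print('blue',axis('top',comp(sat&(h>100)&(h<130),(321,209)),12))
for p in ((113,250),(124,275),(137,298)): print('lane',axis('top',comp(v<45,p),4))
print('jarcap',axis('top',comp((v>140)&(s<60),(397,224)),50))
D=np.load('topd.npy')
g=T[262:345,285:325].mean(2); g=np.abs(g-np.median(g)); m=np.zeros((480,640),bool)
m[262:345,285:325]=g>14
print('forc',axis('top',comp(cv2.morphologyEx(m.astype(np.uint8),cv2.MORPH_CLOSE,np.ones((5,5))),(304,304)),6))
c=cv2.resize(T[195:345,225:410],None,fx=4,fy=4,interpolation=cv2.INTER_CUBIC); save('crop',np.clip(c.astype(float)*1.5,0,255).astype(np.uint8))
E
```

```text
spat (array([486. , 117.2]), array([12.5, 67.6]), 74.1, 'mean', array([485.7, 117.5], dtype=float32), 'ang', -0.274)
probe (array([ 484. , -143.6]), array([71.8, 11.2]), 18.4, 'mean', array([ 483.9, -143.8], dtype=float32), 'ang', 0.321)
block (array([642. , 147.9]), array([36.8, 32.5]), 14.1, 'mean', array([641.3, 147.5], dtype=float32), 'ang', 0.727)
tab (array([434.4, 304.5]), array([11.3, 59.1]), 31.4, 'mean', array([434.4, 304.5], dtype=float32), 'ang', -1.028)Traceback (most recent call last):
  File "<stdin>", line 9, in <module>
  File "seg.py", line 7, in axis
    W=np.array([px2w(cam,p,z=z)[:2] for p in pts],np.float32)
                ~~~~^^^^^^^^^^^
  File "h.py", line 5, in px2w
    c=ctrl.calibration(cam); V=np.linalg.inv(np.array(c['view']))
ValueError: time passes only in moves, steps and waits
```

Calibration calls are throttled, so I'll cache them.

```bash
sed -i 's/^def px2w/from functools import lru_cache\n@lru_cache(None)\ndef cal(cam): return ctrl.calibration(cam)\ndef px2w/; s/c=ctrl.calibration(cam); V/c=cal(cam); V/' h.py
python3 - <<'E'
from seg import *
T=cv2.cvtColor(cv2.imread('pics/top.png'),cv2.COLOR_BGR2RGB)
H=cv2.cvtColor(T,cv2.COLOR_RGB2HSV); h,s,v=[H[...,i].astype(int) for i in range(3)]
sat=s>120
print('red',axis('top',comp(sat&((h<8)|(h>170)),(497,295)),12))
print('blue',axis('top',comp(sat&(h>100)&(h<130),(321,209)),12))
for p in ((113,250),(124,275),(137,298)): print('lane',axis('top',comp(v<45,p),4))
print('jarcap',axis('top',comp((v>120)&(s<60),(397,224)),50))
g=T[262:345,285:325].mean(2); g=np.abs(g-np.median(g)); m=np.zeros((480,640),bool)
m[262:345,285:325]=g>14
print('forc',axis('top',comp(cv2.morphologyEx(m.astype(np.uint8),cv2.MORPH_CLOSE,np.ones((5,5))),(304,304)),6))
c=cv2.resize(T[195:345,225:410],None,fx=4,fy=4,interpolation=cv2.INTER_CUBIC); save('crop',np.clip(c.astype(float)*1.5,0,255).astype(np.uint8))
E
```

```text
red (array([ 506.7, -347.1]), array([118.9, 112.5]), 84.0, 'mean', array([ 506.1, -347. ], dtype=float32), 'ang', 1.514)
blue (array([663.1,  -9.7]), array([114.7, 112. ]), 6.9, 'mean', array([662.9,  -9.7], dtype=float32), 'ang', 0.154)
lane (array([569.9, 389.1]), array([ 30.9, 146.5]), 31.1, 'mean', array([569.5, 389.6], dtype=float32), 'ang', -1.028)
lane (array([525.3, 362.1]), array([ 30.9, 146.6]), 31.3, 'mean', array([525.2, 362.4], dtype=float32), 'ang', -1.028)
lane (array([480.7, 335.1]), array([ 31.3, 146.9]), 31.3, 'mean', array([480.5, 335.6], dtype=float32), 'ang', -1.025)
jarcap (array([ 629.4, -151. ]), array([29.9, 30.7]), 46.5, 'mean', array([ 629.9, -150.8], dtype=float32), 'ang', -1.171)
forc (array([479. ,  18.5]), array([123.9,  13.3]), 1.8, 'mean', array([478.8,  17.6], dtype=float32), 'ang', 0.032)
```

View pics/crop.png

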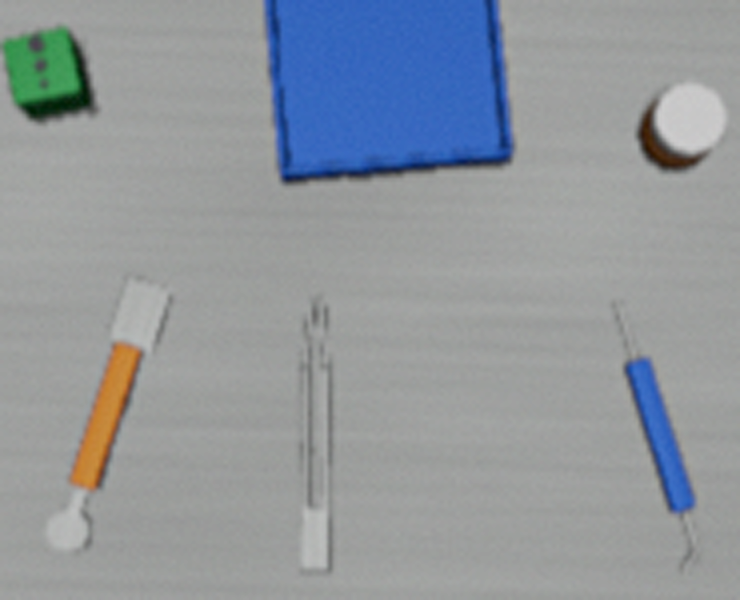

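The crop shows all three instruments clearly: spatula blade up at (140,315), forceps tip up at (318,300), probe straight end up at (617,305). The positions are good enough to set out, so I'll move above the forceps first.

Emit:
{"op": "send_rows", "data": {
  "targets": [
    {"offset":[2,-3.2,-0.8],"spin":0.05},
    {"offset":[4,-6.4,-1.6],"spin":0.1},
    {"offset":[6,-9.6,-2.4],"spin":0.15},
    {"offset":[8,-12.8,-3.2],"spin":0.2},
    {"offset":[10,-16,-4],"spin":0.25},
    {"offset":[12,-19.2,-4.8],"spin":0.3},
    {"offset":[14,-22.4,-5.6],"spin":0.35},
    {"offset":[16,-25.6,-6.4],"spin":0.394}
  ],
  "grip": 0.5
}}

```text
time_s: 1.77
eef_pos: [347.0, 233.2, 167.2]
ee_rot: [0.0, -0.017, 1.0, 0.0]
force: [1.2, 0.0, 0.1]
grip_width: 0.499
grip_force: 0.0
```

Emit:
{"op": "send_rows", "data": {
  "targets": [
    {"offset":[2,-3.2,-1.2]},
    {"offset":[4,-6.4,-2.4]},
    {"offset":[6,-9.6,-3.6]},
    {"offset":[8,-12.8,-4.8]},
    {"offset":[10,-16,-6]},
    {"offset":[12,-19.2,-7.2]},
    {"offset":[13.3,-21.6,-8.7]},
    {"offset":[13.3,-21.6,-8.7]}
  ]
}}

```text
invalid input
```

```bash
cat > look.py <<'E'
from h import *
import sys
from scipy.spatial.transform import Rotation as R
def look(name,query=None,z=6):
    s=ctrl.sense(); p=np.array(s['eef_pos']); q=s['ee_rot']
    Rm=R.from_quat([q[1],q[2],q[3],q[0]]).as_matrix()
    im,_=ctrl.capture('wrist'); save(name,im)
    M=np.array(ctrl.calibration('wrist')['mount']); c=cal('wrist')
    print('tcp',np.round(p,1),'yang',round(float(np.arctan2(Rm[1,1],Rm[0,1])),3),'t',s['time_s'],'w',round(s['grip_width'],2))
    def w(uv,z):
        d=np.array([(uv[0]-c['cx'])/c['fx'],(uv[1]-c['cy'])/c['fy']]); t=np.hypot(*d)
        v=np.r_[d/t*np.sin(t),np.cos(t)] if t else np.array([0,0,1.])
        o=Rm@M[:3,3]+p; v=Rm@M[:3,:3]@v
        return o+v*(z-o[2])/v[2]
    if query:
        for r in ctrl.place_of('wrist',query)[:2]: print(query,np.round(r['uv']),round(r['conf'],2),np.round(w(r['uv'],z),1))
    return im,w
if __name__=='__main__': look(sys.argv[1],sys.argv[2],float(sys.argv[3]))
E
python3 look.py w1 forceps 0
```

```text
tcp [347.  233.2 167.2] yang 1.605 t 1.7667 w 0.5
forceps [116. 327.] 0.85 [479.7  19.3   0. ]
```

View pics/w1.png

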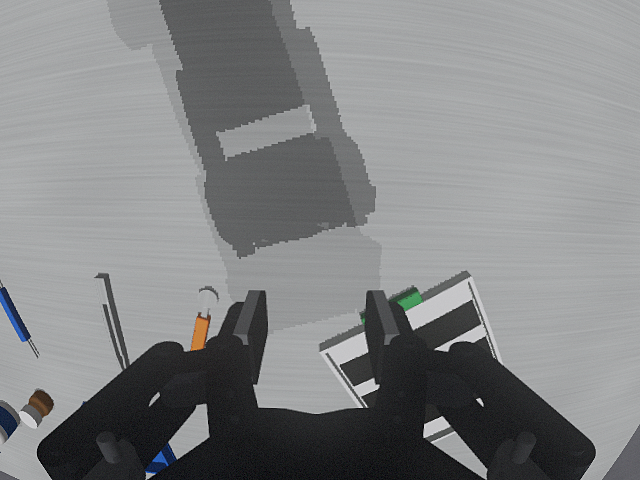

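The wrist view shows the forceps at (116,327) and puts them at (480,19), which agrees with the top camera. Both keys are needed in every row.

Emit:
{"op": "send_rows", "data": {
  "targets": [
    {"offset":[2,-3.2,-1.2],"spin":0},
    {"offset":[4,-6.4,-2.4],"spin":0},
    {"offset":[6,-9.6,-3.6],"spin":0},
    {"offset":[8,-12.8,-4.8],"spin":0},
    {"offset":[10,-16,-6],"spin":0},
    {"offset":[12,-19.2,-7.2],"spin":0},
    {"offset":[13.3,-21.6,-8.7],"spin":0},
    {"offset":[13.3,-21.6,-8.7],"spin":0}
  ]
}}

```text
time_s: 2.53
eef_pos: [480.5, 15.7, 78.2]
ee_rot: [-0.001, -0.014, 1.0, -0.0]
force: [-0.2, 0.8, -0.7]
grip_width: 0.497
grip_force: 0.0
```

```bash
python3 look.py w2 forceps 0
```

```text
tcp [480.5  15.7  78.2] yang 1.598 t 2.5333 w 0.5
forceps [319. 252.] 0.6 [483.5  17.5   0. ]
```

View pics/w2.png

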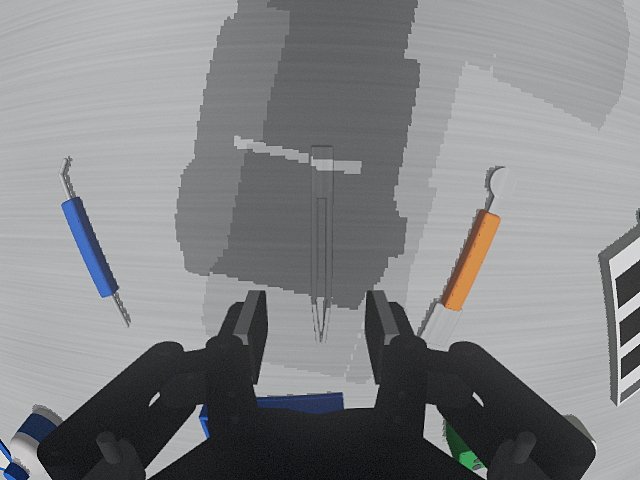

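The forceps are centred between the fingers and aligned with them in the wrist view, running from (320,150) to (320,340). I'll descend and grip.

Emit:
{"op": "send_rows", "data": {
  "targets": [
    {"offset":[0,0.1,-3],"spin":0},
    {"offset":[0,0.1,-5.5],"spin":0},
    {"offset":[0,0.1,-7],"spin":0},
    {"offset":[0,0.1,-7.5],"spin":0},
    {"offset":[0,0.1,-7.5],"spin":0}
  ]
}}

```text
time_s: 3.05
eef_pos: [478.8, 21.0, 5.2]
ee_rot: [-0.001, -0.016, 1.0, 0.0]
force: [-0.4, -0.9, 1.2]
grip_width: 0.502
grip_force: 0.0
```

Emit:
{"op": "send_rows", "data": {
  "targets": [
    {"offset":[0,0,0],"spin":0},
    {"offset":[0,0,0],"spin":0},
    {"offset":[0,0,0],"spin":0},
    {"offset":[0,0,0],"spin":0},
    {"offset":[0,0,0],"spin":0},
    {"offset":[0,0,0],"spin":0}
  ],
  "grip": 0,
  "squeeze": 40
}}

```text
time_s: 3.55
eef_pos: [480.1, 20.0, 6.7]
ee_rot: [0.001, -0.016, 1.0, -0.0]
force: [-1.0, 2.7, 7.1]
grip_width: 0.129
grip_force: 39.9
```

Emit:
{"op": "send_rows", "data": {
  "targets": [
    {"offset":[0,0,1.5],"spin":0},
    {"offset":[0,0,4],"spin":0},
    {"offset":[0,2,6],"spin":-0.05},
    {"offset":[0,5,7],"spin":-0.16},
    {"offset":[0,8.2,7],"spin":-0.27},
    {"offset":[0,11.4,7],"spin":-0.38},
    {"offset":[0,14.6,7],"spin":-0.49},
    {"offset":[0,17.8,7],"spin":-0.6}
  ]
}}

```text
time_s: 4.22
eef_pos: [479.3, 199.5, 76.3]
ee_rot: [0.001, 0.283, 0.959, 0.0]
force: [0.4, 0.0, -0.4]
grip_width: 0.136
grip_force: 39.2
```

Emit:
{"op": "send_rows", "data": {
  "targets": [
    {"offset":[0,3.2,0],"spin":-0.11},
    {"offset":[0,6.4,0],"spin":-0.22},
    {"offset":[0,9.4,0],"spin":-0.33},
    {"offset":[0,12,0],"spin":-0.42},
    {"offset":[0,13.8,0],"spin":-0.459},
    {"offset":[0,13.8,0],"spin":-0.459},
    {"offset":[0,13.8,0],"spin":-0.459}
  ]
}}

```text
time_s: 4.8
eef_pos: [479.1, 336.2, 75.7]
ee_rot: [0.0, 0.491, 0.871, 0.0]
force: [0.3, -0.3, -0.9]
grip_width: 0.134
grip_force: 39.2
```

```bash
python3 look.py w3 forceps 60
```

```text
tcp [479.1 336.2  75.7] yang 0.545 t 4.8 w 0.13
forceps [314. 303.] 0.68 [481.4 330.8  60. ]
```

View pics/w3.png

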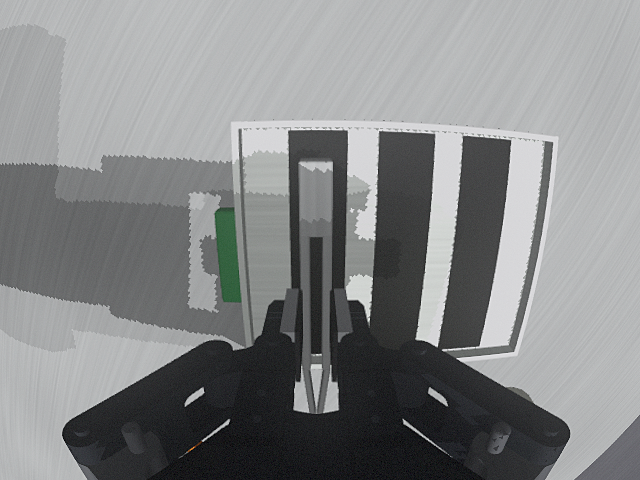

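The forceps are held level and sit along the lane by the tab. I'll lower and release.

Emit:
{"op": "send_rows", "data": {
  "targets": [
    {"offset":[0.1,0,-2.5],"spin":0},
    {"offset":[0.1,0,-4.8],"spin":0},
    {"offset":[0.1,0,-6],"spin":0},
    {"offset":[0.1,0,-6.4],"spin":0},
    {"offset":[0.1,0,-6.6],"spin":0},
    {"offset":[0.1,0,-6.6],"spin":0}
  ]
}}

```text
time_s: 5.4
eef_pos: [480.4, 335.0, 10.7]
ee_rot: [-0.0, 0.492, 0.871, -0.0]
force: [-1.9, -1.5, 3.2]
grip_width: 0.133
grip_force: 39.7
```

Emit:
{"op": "send_rows", "data": {
  "targets": [
    {"offset":[0,0,0],"spin":0},
    {"offset":[0,0,0],"spin":0},
    {"offset":[0,0,0],"spin":0}
  ],
  "grip": 0.35
}}

```text
time_s: 5.65
eef_pos: [480.7, 335.7, 9.7]
ee_rot: [0.0, 0.492, 0.871, 0.0]
force: [-0.7, -0.3, -0.1]
grip_width: 0.349
grip_force: 0.0
```

Emit:
{"op": "send_rows", "data": {
  "targets": [
    {"offset":[0,0,2],"spin":0},
    {"offset":[0,0,5],"spin":0},
    {"offset":[0,0,8],"spin":0},
    {"offset":[0,0,9],"spin":0}
  ]
}}

```text
time_s: 5.98
eef_pos: [481.9, 336.5, 103.7]
ee_rot: [0.002, 0.492, 0.871, 0.003]
force: [0.9, 0.1, 0.6]
grip_width: 0.352
grip_force: 0.0
```

```bash
python3 look.py w4 forceps 4
```

```text
tcp [481.9 336.5 103.7] yang 0.543 t 5.9833 w 0.35
forceps [310. 239.] 0.85 [480.  333.3   4. ]
```

View pics/w4.png

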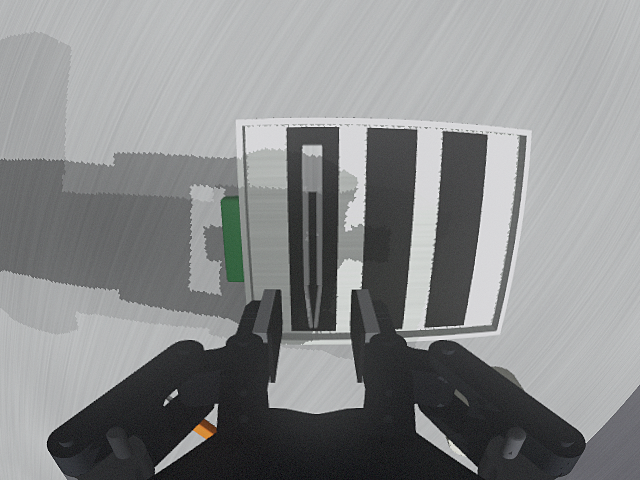

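The forceps lie in the tab-side lane. Next is the spatula.

Emit:
{"op": "send_rows", "data": {
  "targets": [
    {"offset":[0.1,-2,0],"spin":0.08},
    {"offset":[0.2,-5.2,0],"spin":0.18},
    {"offset":[0.3,-8.5,0],"spin":0.29},
    {"offset":[0.4,-12,0],"spin":0.4},
    {"offset":[0.5,-15.4,0],"spin":0.51},
    {"offset":[0.6,-18.6,-1],"spin":0.62},
    {"offset":[0.6,-21,-2],"spin":0.72},
    {"offset":[0.6,-21.8,-3],"spin":0.753}
  ],
  "grip": 0.5
}}

```text
time_s: 6.75
eef_pos: [485.6, 114.9, 67.5]
ee_rot: [-0.001, 0.136, 0.991, -0.0]
force: [0.4, 0.2, 1.0]
grip_width: 0.497
grip_force: 0.0
```

Emit:
{"op": "send_rows", "data": {
  "targets": [
    {"offset":[0,0,0],"spin":0},
    {"offset":[0,0,-2],"spin":0},
    {"offset":[0,0,-4.5],"spin":0},
    {"offset":[0,0,-6],"spin":0},
    {"offset":[0,0,-6.45],"spin":0},
    {"offset":[0,0,-6.45],"spin":0}
  ]
}}

```text
time_s: 7.25
eef_pos: [485.5, 118.4, 3.7]
ee_rot: [-0.001, 0.137, 0.991, -0.0]
force: [0.9, 0.3, -0.5]
grip_width: 0.501
grip_force: 0.0
```

Emit:
{"op": "send_rows", "data": {
  "targets": [
    {"offset":[0,0,0],"spin":0},
    {"offset":[0,0,0],"spin":0},
    {"offset":[0,0,0],"spin":0},
    {"offset":[0,0,0],"spin":0},
    {"offset":[0,0,0],"spin":0},
    {"offset":[0,0,0],"spin":0}
  ],
  "grip": 0,
  "squeeze": 40
}}

```text
time_s: 7.75
eef_pos: [487.0, 118.0, 5.9]
ee_rot: [0.001, 0.137, 0.991, 0.0]
force: [-2.0, 1.5, 7.3]
grip_width: 0.131
grip_force: 40.8
```

Emit:
{"op": "send_rows", "data": {
  "targets": [
    {"offset":[0,0,1.5],"spin":0},
    {"offset":[0,0,4],"spin":0},
    {"offset":[0,0,7],"spin":0},
    {"offset":[0,0,8],"spin":0},
    {"offset":[0,0,8],"spin":0}
  ]
}}

```text
time_s: 8.17
eef_pos: [487.7, 117.9, 87.2]
ee_rot: [0.003, 0.137, 0.991, 0.0]
force: [0.6, 0.4, -0.4]
grip_width: 0.134
grip_force: 40.0
```

```bash
python3 look.py w5 spatula 70
```

```text
tcp [487.7 117.9  87.2] yang 1.296 t 8.1667 w 0.13
spatula [316. 298.] 0.74 [491.8 116.5  70. ]
```

View pics/w5.png

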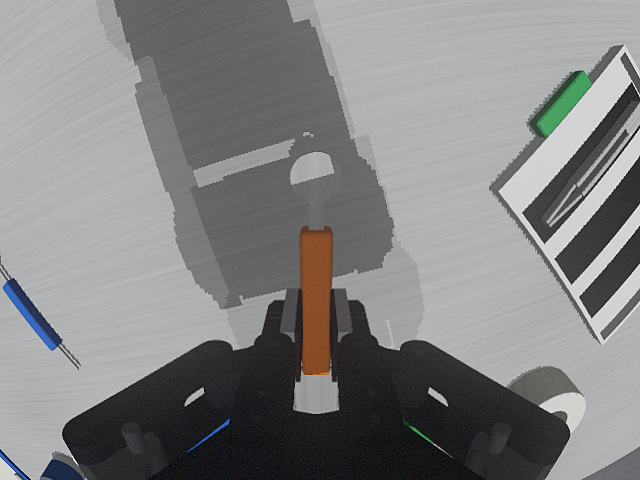

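The spatula is held at its middle, with its axis straight across the fingers. On to the far lane.

Emit:
{"op": "send_rows", "data": {
  "targets": [
    {"offset":[0.6,2,0],"spin":-0.05},
    {"offset":[1.6,5.2,0],"spin":-0.15},
    {"offset":[2.6,8.5,0],"spin":-0.24},
    {"offset":[3.7,12,0],"spin":-0.34},
    {"offset":[4.8,15.5,0],"spin":-0.44},
    {"offset":[5.9,19,0],"spin":-0.54},
    {"offset":[6.9,22.5,0],"spin":-0.64},
    {"offset":[7.8,25.5,0],"spin":-0.72}
  ]
}}

```text
time_s: 8.93
eef_pos: [563.6, 374.8, 82.2]
ee_rot: [-0.001, 0.479, 0.878, -0.001]
force: [0.3, -0.2, -0.7]
grip_width: 0.135
grip_force: 40.0
```

Emit:
{"op": "send_rows", "data": {
  "targets": [
    {"offset":[0.5,1.6,0],"spin":-0.033},
    {"offset":[0.5,1.6,0],"spin":-0.033},
    {"offset":[0.5,1.6,-2.5],"spin":-0.033},
    {"offset":[0.5,1.6,-5],"spin":-0.033},
    {"offset":[0.5,1.6,-6.7],"spin":-0.033},
    {"offset":[0.5,1.6,-7.3],"spin":-0.033},
    {"offset":[0.5,1.6,-7.55],"spin":-0.033},
    {"offset":[0.5,1.6,-7.55],"spin":-0.033}
  ]
}}

```text
time_s: 9.6
eef_pos: [568.4, 387.8, 9.2]
ee_rot: [-0.001, 0.491, 0.871, -0.001]
force: [-4.7, -2.3, 7.9]
grip_width: 0.135
grip_force: 42.7
```

Emit:
{"op": "send_rows", "data": {
  "targets": [
    {"offset":[0,0,0],"spin":0},
    {"offset":[0,0,0],"spin":0},
    {"offset":[0,0,0],"spin":0}
  ],
  "grip": 0.35
}}

```text
time_s: 9.85
eef_pos: [569.1, 388.3, 8.6]
ee_rot: [-0.0, 0.492, 0.871, -0.0]
force: [0.3, 0.3, -0.4]
grip_width: 0.351
grip_force: 0.0
```

Emit:
{"op": "send_rows", "data": {
  "targets": [
    {"offset":[0,0,2],"spin":0},
    {"offset":[0,0,5],"spin":0},
    {"offset":[0,0,8],"spin":0},
    {"offset":[0,0,9],"spin":0}
  ]
}}

```text
time_s: 10.18
eef_pos: [570.8, 389.3, 103.8]
ee_rot: [0.002, 0.492, 0.871, 0.003]
force: [0.4, 0.6, 1.0]
grip_width: 0.35
grip_force: 0.0
```

```bash
python3 look.py w6 spatula 4
```

```text
tcp [570.8 389.3 103.8] yang 0.543 t 10.1833 w 0.35
spatula [311. 232.] 0.91 [566.8 390.4   4. ]
```

View pics/w6.png

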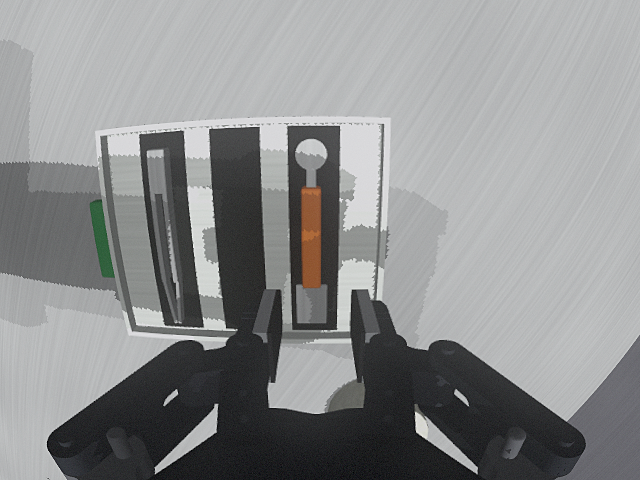

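The spatula lies in the far lane. Next is the probe.

Emit:
{"op": "send_rows", "data": {
  "targets": [
    {"offset":[-0.5,-3,0],"spin":0.08},
    {"offset":[-1,-6.5,0],"spin":0.17},
    {"offset":[-1.6,-10.2,0],"spin":0.26},
    {"offset":[-2.2,-14,0],"spin":0.35},
    {"offset":[-2.8,-17.8,0],"spin":0.44},
    {"offset":[-3.4,-21.6,0],"spin":0.53},
    {"offset":[-4,-25.4,0],"spin":0.62},
    {"offset":[-4.6,-29.2,0],"spin":0.71}
  ],
  "grip": 0.5
}}

```text
time_s: 10.95
eef_pos: [521.6, 95.2, 97.4]
ee_rot: [-0.002, 0.156, 0.988, -0.0]
force: [1.1, 0.1, 0.1]
grip_width: 0.502
grip_force: 0.0
```

Emit:
{"op": "send_rows", "data": {
  "targets": [
    {"offset":[-0.6,-3.8,0],"spin":0.1},
    {"offset":[-1.2,-7.6,0],"spin":0.2},
    {"offset":[-1.8,-11.4,0],"spin":0.3},
    {"offset":[-2.4,-15.2,0],"spin":0.4},
    {"offset":[-3,-18.8,-1],"spin":0.5},
    {"offset":[-3.6,-22,-2],"spin":0.59},
    {"offset":[-3.9,-24.05,-3],"spin":0.638},
    {"offset":[-3.9,-24.05,-3],"spin":0.638}
  ]
}}

```text
time_s: 11.62
eef_pos: [482.1, -146.3, 66.0]
ee_rot: [-0.002, -0.159, 0.987, 0.001]
force: [0.3, 1.1, -0.6]
grip_width: 0.497
grip_force: 0.0
```

Emit:
{"op": "send_rows", "data": {
  "targets": [
    {"offset":[0,0,0],"spin":0},
    {"offset":[0,0,-2],"spin":0},
    {"offset":[0,0,-4.5],"spin":0},
    {"offset":[0,0,-6],"spin":0},
    {"offset":[0,0,-6.45],"spin":0},
    {"offset":[0,0,-6.45],"spin":0}
  ]
}}

```text
time_s: 12.12
eef_pos: [483.8, -142.3, 3.8]
ee_rot: [-0.001, -0.16, 0.987, 0.001]
force: [0.6, -0.1, -0.8]
grip_width: 0.503
grip_force: 0.0
```

Emit:
{"op": "send_rows", "data": {
  "targets": [
    {"offset":[0,0,0],"spin":0},
    {"offset":[0,0,0],"spin":0},
    {"offset":[0,0,0],"spin":0},
    {"offset":[0,0,0],"spin":0},
    {"offset":[0,0,0],"spin":0},
    {"offset":[0,0,0],"spin":0}
  ],
  "grip": 0,
  "squeeze": 40
}}

```text
time_s: 12.62
eef_pos: [484.9, -143.7, 5.9]
ee_rot: [0.001, -0.159, 0.987, -0.0]
force: [-0.4, 2.7, 6.4]
grip_width: 0.121
grip_force: 41.2
```

Emit:
{"op": "send_rows", "data": {
  "targets": [
    {"offset":[0,0,1.5],"spin":0},
    {"offset":[0,0,4],"spin":0},
    {"offset":[0,0,7],"spin":0},
    {"offset":[0,0,8],"spin":0},
    {"offset":[0,0,8],"spin":0}
  ]
}}

```text
time_s: 13.03
eef_pos: [485.5, -144.3, 87.3]
ee_rot: [0.002, -0.159, 0.987, -0.002]
force: [0.3, 0.6, -0.4]
grip_width: 0.121
grip_force: 40.4
```

```bash
python3 look.py w7 probe 70
```

```text
tcp [ 485.5 -144.3   87.3] yang 1.891 t 13.0333 w 0.12
probe [317. 300.] 0.71 [ 490.4 -142.7   70. ]
```

View pics/w7.png

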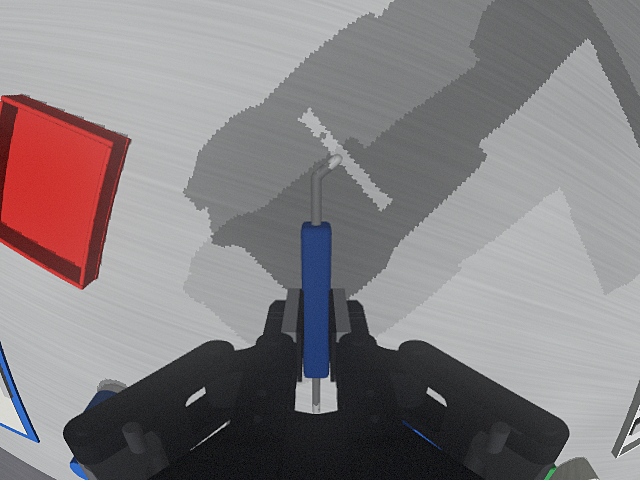

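The probe is held at mid-handle. On to the middle lane.

Emit:
{"op": "send_rows", "data": {
  "targets": [
    {"offset":[0.2,2,0],"spin":-0.05},
    {"offset":[0.4,5,0],"spin":-0.13},
    {"offset":[0.7,8.4,0],"spin":-0.22},
    {"offset":[1,12,0],"spin":-0.31},
    {"offset":[1.3,15.6,0],"spin":-0.4},
    {"offset":[1.6,19.2,0],"spin":-0.49},
    {"offset":[1.9,22.8,0],"spin":-0.58},
    {"offset":[2.2,26.4,0],"spin":-0.67}
  ]
}}

```text
time_s: 13.8
eef_pos: [505.3, 122.1, 83.0]
ee_rot: [-0.001, 0.176, 0.984, -0.0]
force: [1.5, -0.2, -0.5]
grip_width: 0.122
grip_force: 40.4
```

Emit:
{"op": "send_rows", "data": {
  "targets": [
    {"offset":[0.3,3.6,0],"spin":-0.1},
    {"offset":[0.6,7.2,0],"spin":-0.2},
    {"offset":[0.9,10.8,0],"spin":-0.3},
    {"offset":[1.2,14.4,0],"spin":-0.4},
    {"offset":[1.5,18,0],"spin":-0.5},
    {"offset":[1.7,21.2,0],"spin":-0.59},
    {"offset":[1.9,23.5,0],"spin":-0.65},
    {"offset":[1.9,24.2,0],"spin":-0.678}
  ]
}}

```text
time_s: 14.47
eef_pos: [524.1, 365.2, 82.2]
ee_rot: [-0.001, 0.492, 0.871, -0.001]
force: [-0.0, -0.6, -0.2]
grip_width: 0.119
grip_force: 40.4
```

Emit:
{"op": "send_rows", "data": {
  "targets": [
    {"offset":[0,0,0],"spin":0},
    {"offset":[0,0,-1],"spin":0},
    {"offset":[0,0,-3],"spin":0},
    {"offset":[0,0,-5.3],"spin":0},
    {"offset":[0,0,-6.8],"spin":0},
    {"offset":[0,0,-7.3],"spin":0},
    {"offset":[0,0,-7.5],"spin":0},
    {"offset":[0,0,-7.5],"spin":0}
  ]
}}

```text
time_s: 15.13
eef_pos: [524.6, 360.6, 9.9]
ee_rot: [-0.001, 0.492, 0.871, -0.002]
force: [-6.0, -3.7, 11.3]
grip_width: 0.12
grip_force: 41.7
```

Emit:
{"op": "send_rows", "data": {
  "targets": [
    {"offset":[0,0,0],"spin":0},
    {"offset":[0,0,0],"spin":0},
    {"offset":[0,0,0],"spin":0}
  ],
  "grip": 0.35
}}

```text
time_s: 15.38
eef_pos: [525.3, 361.6, 9.1]
ee_rot: [-0.0, 0.492, 0.871, -0.0]
force: [-0.8, 0.4, -0.2]
grip_width: 0.348
grip_force: 0.0
```

Emit:
{"op": "send_rows", "data": {
  "targets": [
    {"offset":[0,0,2],"spin":0},
    {"offset":[0,0,5],"spin":0},
    {"offset":[0,0,8],"spin":0},
    {"offset":[0,0,9],"spin":0}
  ]
}}

```text
time_s: 15.72
eef_pos: [526.8, 362.7, 103.9]
ee_rot: [0.002, 0.492, 0.871, 0.002]
force: [0.9, -0.0, 1.0]
grip_width: 0.352
grip_force: 0.0
```

```bash
python3 look.py w8 probe 4
```

```text
tcp [526.8 362.7 103.9] yang 0.543 t 15.7167 w 0.35
probe [313. 236.] 0.68 [525.3 361.9   4. ]
```

View pics/w8.png

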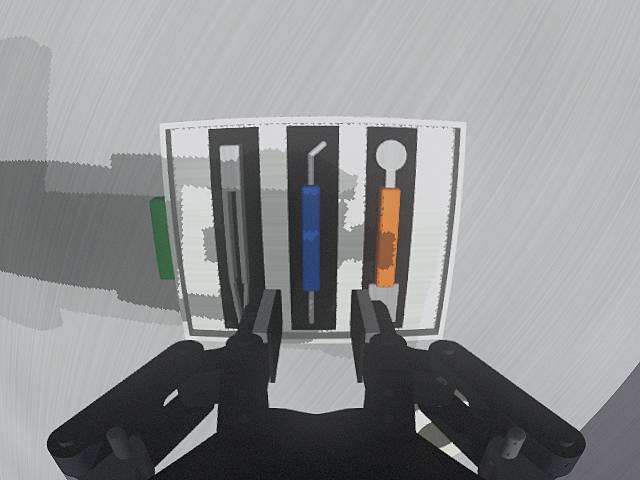

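All three instruments lie in their lanes. Now the block: I'll go above it with a wide opening and take a close look.

Emit:
{"op": "send_rows", "data": {
  "targets": [
    {"offset":[1,-1.8,2],"spin":-0.04},
    {"offset":[2.6,-4.7,2],"spin":-0.09},
    {"offset":[4.3,-7.7,2],"spin":-0.14},
    {"offset":[6,-10.7,2],"spin":-0.19},
    {"offset":[7.7,-13.7,2],"spin":-0.24},
    {"offset":[9.4,-16.7,2],"spin":-0.29},
    {"offset":[11,-19.5,2],"spin":-0.33},
    {"offset":[12,-21.4,2],"spin":-0.34}
  ],
  "grip": 0.85
}}

```text
time_s: 16.48
eef_pos: [645.8, 145.2, 117.2]
ee_rot: [-0.001, 0.633, 0.774, -0.001]
force: [0.1, -0.1, 1.1]
grip_width: 0.854
grip_force: 0.0
```

Emit:
{"op": "send_rows", "data": {
  "targets": [
    {"offset":[0,0,0],"spin":0},
    {"offset":[0,0,0],"spin":0}
  ]
}}

```text
time_s: 16.65
eef_pos: [644.9, 147.3, 117.5]
ee_rot: [-0.001, 0.632, 0.775, -0.001]
force: [-0.6, -0.4, 0.3]
grip_width: 0.847
grip_force: 0.0
```

```bash
python3 - <<'E'
from look import *
im,w=look('w9','test_block',0)
H=cv2.cvtColor(im,cv2.COLOR_RGB2HSV); m=((H[...,0]>40)&(H[...,0]<90)&(H[...,1]>100)&(H[...,2]>40)).astype(np.uint8)
n,l,s,c=cv2.connectedComponentsWithStats(m)
for i in np.argsort(-s[1:,4])[:3]+1: print(s[i],np.round(w(c[i],45),1))
E
```

```text
tcp [644.9 147.3 117.5] yang 0.201 t 16.65 w 0.85
test_block [318. 227.] 0.67 [645.7 149.2   0. ]
[ 293  204   52   64 2477] [644.2 154.5  45. ]
[ 84   0  17  19 220] [470.4 278.9  45. ]
[497 468  11  12  66] [896.  -69.4  45. ]
```

View pics/w9.png

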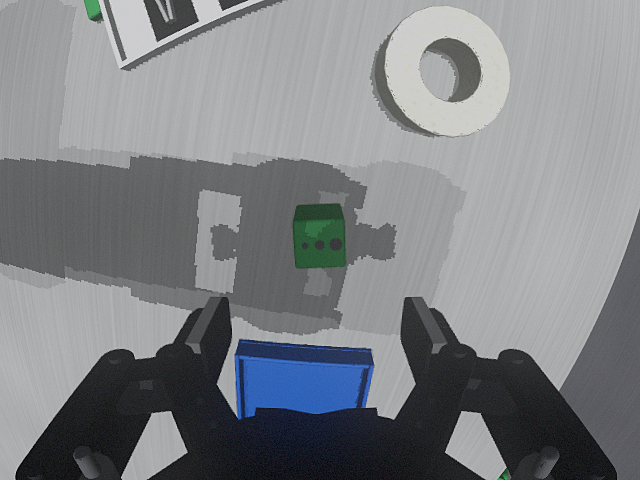

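The block is centred between the fingers with its sides square to them. I'll grip it.

Emit:
{"op": "send_rows", "data": {
  "targets": [
    {"offset":[0,0.1,-3],"spin":0},
    {"offset":[0,0.1,-6.5],"spin":0},
    {"offset":[0,0.1,-9.5],"spin":0},
    {"offset":[0,0.1,-10.9],"spin":0},
    {"offset":[0,0.1,-10.9],"spin":0},
    {"offset":[0,0.1,-10.9],"spin":0}
  ]
}}

```text
time_s: 17.25
eef_pos: [645.4, 150.0, 11.4]
ee_rot: [0.0, 0.631, 0.775, 0.0]
force: [0.2, 0.1, 0.3]
grip_width: 0.847
grip_force: 0.0
```

Emit:
{"op": "send_rows", "data": {
  "targets": [
    {"offset":[0,0,0],"spin":0},
    {"offset":[0,0,0],"spin":0},
    {"offset":[0,0,0],"spin":0},
    {"offset":[0,0,0],"spin":0},
    {"offset":[0,0,0],"spin":0},
    {"offset":[0,0,0],"spin":0}
  ],
  "grip": 0,
  "squeeze": 40
}}

```text
time_s: 17.75
eef_pos: [646.1, 149.4, 12.4]
ee_rot: [0.001, 0.632, 0.775, 0.001]
force: [-1.1, -0.4, 7.4]
grip_width: 0.368
grip_force: 39.6
```

Emit:
{"op": "send_rows", "data": {
  "targets": [
    {"offset":[0,0,1.5],"spin":0},
    {"offset":[0,0,4],"spin":0},
    {"offset":[0,0,6],"spin":0},
    {"offset":[0,0,6],"spin":0}
  ]
}}

```text
time_s: 18.08
eef_pos: [647.4, 149.5, 75.7]
ee_rot: [0.003, 0.632, 0.775, 0.003]
force: [-0.1, 0.7, 0.5]
grip_width: 0.372
grip_force: 39.4
```

Emit:
{"op": "send_rows", "data": {
  "targets": [
    {"offset":[0.2,-1.8,0],"spin":0},
    {"offset":[0.5,-5,0],"spin":0},
    {"offset":[0.9,-8.4,0],"spin":0},
    {"offset":[1.3,-11.8,0],"spin":0},
    {"offset":[1.7,-14.6,0],"spin":0},
    {"offset":[1.8,-15.9,0],"spin":0},
    {"offset":[1.8,-15.9,0],"spin":0},
    {"offset":[1.8,-15.9,0],"spin":0}
  ]
}}

```text
time_s: 18.75
eef_pos: [663.1, -9.5, 70.4]
ee_rot: [-0.0, 0.632, 0.775, -0.0]
force: [0.9, 0.8, -0.1]
grip_width: 0.368
grip_force: 39.3
```

Emit:
{"op": "send_rows", "data": {
  "targets": [
    {"offset":[0,0,-1.5],"spin":0},
    {"offset":[0,0,-3.5],"spin":0},
    {"offset":[0,0,-4.8],"spin":0},
    {"offset":[0,0,-5.3],"spin":0},
    {"offset":[0,0,-5.5],"spin":0},
    {"offset":[0,0,-5.5],"spin":0}
  ]
}}

```text
time_s: 19.25
eef_pos: [663.2, -8.3, 16.4]
ee_rot: [-0.0, 0.631, 0.776, -0.0]
force: [-1.8, 0.9, 2.1]
grip_width: 0.372
grip_force: 39.3
```

Emit:
{"op": "send_rows", "data": {
  "targets": [
    {"offset":[0,0,0],"spin":0},
    {"offset":[0,0,0],"spin":0},
    {"offset":[0,0,0],"spin":0}
  ],
  "grip": 0.6
}}

```text
time_s: 19.5
eef_pos: [663.5, -9.4, 15.9]
ee_rot: [0.0, 0.632, 0.775, 0.0]
force: [0.4, -0.2, 0.4]
grip_width: 0.601
grip_force: 0.0
```

Emit:
{"op": "send_rows", "data": {
  "targets": [
    {"offset":[0,0,2],"spin":0},
    {"offset":[0,0,5],"spin":0},
    {"offset":[0,0,8],"spin":0},
    {"offset":[0,0,10.5],"spin":0},
    {"offset":[0,0,10.5],"spin":0}
  ]
}}

```text
time_s: 19.92
eef_pos: [665.6, -9.9, 126.9]
ee_rot: [0.004, 0.632, 0.775, 0.002]
force: [0.4, 0.8, 0.5]
grip_width: 0.598
grip_force: 0.0
```

```bash
python3 look.py w10 test_block 4
```

```text
tcp [665.6  -9.9 126.9] yang 0.203 t 19.9167 w 0.6
```

View pics/w10.png

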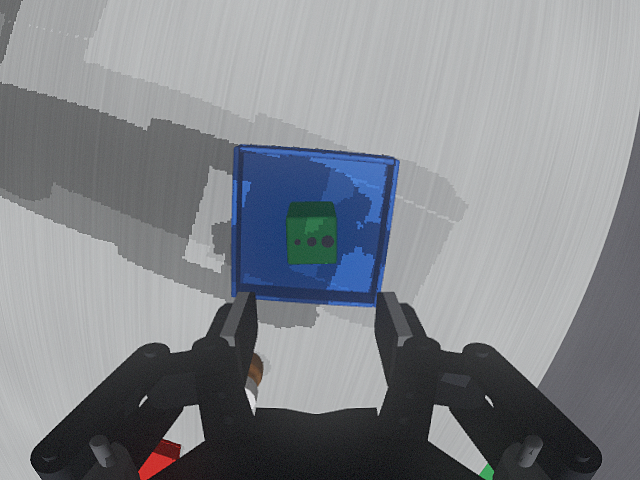

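The block stands in the blue tray. Now the jar.

Emit:
{"op": "send_rows", "data": {
  "targets": [
    {"offset":[-0.5,-2,0],"spin":0},
    {"offset":[-1.3,-5.4,0],"spin":0},
    {"offset":[-2.1,-8.8,0],"spin":0},
    {"offset":[-2.9,-12,0],"spin":0},
    {"offset":[-3.4,-14.1,0],"spin":0},
    {"offset":[-3.4,-14.1,0],"spin":0},
    {"offset":[-3.4,-14.1,0],"spin":0}
  ],
  "grip": 0.85
}}

```text
time_s: 20.6
eef_pos: [628.6, -151.3, 119.4]
ee_rot: [-0.001, 0.633, 0.775, -0.0]
force: [-0.4, 0.4, 0.8]
grip_width: 0.85
grip_force: 0.0
```

```bash
python3 - <<'E'
from look import *
im,w=look('w11','jar',0)
H=cv2.cvtColor(im,cv2.COLOR_RGB2HSV); v=H[...,2];print(v.max())
for th in (150,170,190):
    m=((H[...,1]<40)&(v>th)).astype(np.uint8)
    m[:150]=0;m[330:]=0
    n,l,s,c=cv2.connectedComponentsWithStats(m)
    for i in np.argsort(-s[1:,4])[:3]+1: print(th,s[i],np.round(w(c[i],50),1))
for r in ctrl.search_frame('wrist','jar')[:2]: print(r)
E
```

```text
tcp [ 628.6 -151.3  119.4] yang 0.201 t 20.6 w 0.85
jar [316. 230.] 0.97 [ 628.6 -152.7    0. ]
229
150 [  284   150   356   180 49089] [ 736.1 -119.5   50. ]
150 [    0   150   219   180 24271] [ 465.  -193.2   50. ]
150 [ 187  160   87  103 3129] [ 573.2 -132.5   50. ]
170 [  391   150   249   180 32711] [ 773.3 -111.3   50. ]
170 [    0   150   218   180 23739] [ 465.  -193.3   50. ]
170 [187 208  32  55 700] [ 558.9 -154.8   50. ]
190 [633 247   1   2   2] [880.  -99.6  50. ]
190 [179 328   2   2   2] [ 546.7 -227.    50. ]
190 [ 53 171   1   1   1] [ 441.1 -131.6   50. ]
{'box': [294.7, 204.6, 345.2, 277.9], 'conf': 0.77}
```

The jar is at about (629,-152), within a couple of mm of the TCP. I'll grip it.

Emit:
{"op": "send_rows", "data": {
  "targets": [
    {"offset":[0,0,-3],"spin":0},
    {"offset":[0,0,-6.5],"spin":0},
    {"offset":[0,0,-9.5],"spin":0},
    {"offset":[0,0,-10.9],"spin":0},
    {"offset":[0,0,-10.9],"spin":0},
    {"offset":[0,0,-10.9],"spin":0}
  ]
}}

```text
time_s: 21.25
eef_pos: [629.8, -150.2, 12.4]
ee_rot: [0.0, 0.631, 0.775, 0.0]
force: [-0.2, -0.1, 1.1]
grip_width: 0.853
grip_force: 0.0
```

Emit:
{"op": "send_rows", "data": {
  "targets": [
    {"offset":[0,0,0],"spin":0},
    {"offset":[0,0,0],"spin":0},
    {"offset":[0,0,0],"spin":0},
    {"offset":[0,0,0],"spin":0},
    {"offset":[0,0,0],"spin":0},
    {"offset":[0,0,0],"spin":0}
  ],
  "grip": 0,
  "squeeze": 40
}}

```text
time_s: 21.75
eef_pos: [630.1, -150.9, 13.7]
ee_rot: [0.001, 0.632, 0.775, 0.0]
force: [-2.3, 0.5, 6.9]
grip_width: 0.388
grip_force: 39.1
```

Emit:
{"op": "send_rows", "data": {
  "targets": [
    {"offset":[0,0,1.5],"spin":0},
    {"offset":[0,0,4],"spin":0},
    {"offset":[0,0,6],"spin":0},
    {"offset":[0,0,6],"spin":0}
  ]
}}

```text
time_s: 22.08
eef_pos: [631.4, -151.5, 76.9]
ee_rot: [0.004, 0.632, 0.775, 0.001]
force: [1.1, 0.4, -0.5]
grip_width: 0.385
grip_force: 40.2
```

Emit:
{"op": "send_rows", "data": {
  "targets": [
    {"offset":[-1.2,-1.6,0],"spin":0},
    {"offset":[-3,-4.4,0],"spin":0},
    {"offset":[-4.9,-7.4,0],"spin":0},
    {"offset":[-6.8,-10.5,0],"spin":0},
    {"offset":[-8.7,-13.6,0],"spin":0},
    {"offset":[-10.5,-16.6,0],"spin":0},
    {"offset":[-11.8,-18.8,0],"spin":0},
    {"offset":[-12.3,-19.6,0],"spin":0}
  ]
}}

```text
time_s: 22.75
eef_pos: [504.3, -349.7, 71.5]
ee_rot: [-0.0, 0.633, 0.774, -0.0]
force: [0.0, -0.3, -0.6]
grip_width: 0.387
grip_force: 40.2
```

Emit:
{"op": "send_rows", "data": {
  "targets": [
    {"offset":[0,0,0],"spin":0},
    {"offset":[0,0,0],"spin":0},
    {"offset":[0,0,-1.5],"spin":0},
    {"offset":[0,0,-3.5],"spin":0},
    {"offset":[0,0,-4.8],"spin":0},
    {"offset":[0,0,-5.3],"spin":0},
    {"offset":[0,0,-5.5],"spin":0},
    {"offset":[0,0,-5.5],"spin":0}
  ]
}}

```text
time_s: 23.42
eef_pos: [506.8, -345.2, 17.7]
ee_rot: [-0.001, 0.631, 0.776, 0.0]
force: [-1.0, 3.2, 5.0]
grip_width: 0.389
grip_force: 40.8
```

Emit:
{"op": "send_rows", "data": {
  "targets": [
    {"offset":[0,0,0],"spin":0},
    {"offset":[0,0,0],"spin":0},
    {"offset":[0,0,0],"spin":0}
  ],
  "grip": 0.6
}}

```text
time_s: 23.67
eef_pos: [506.8, -346.4, 16.9]
ee_rot: [0.0, 0.632, 0.775, -0.0]
force: [-0.2, -0.1, 0.1]
grip_width: 0.6
grip_force: 0.0
```

Emit:
{"op": "send_rows", "data": {
  "targets": [
    {"offset":[0,0,2],"spin":0},
    {"offset":[0,0,5],"spin":0},
    {"offset":[0,0,8],"spin":0},
    {"offset":[0,0,10.5],"spin":0},
    {"offset":[-3,2,12],"spin":0},
    {"offset":[-6,4,12],"spin":0},
    {"offset":[-9,6,12],"spin":0},
    {"offset":[-9,6,12],"spin":0}
  ]
}}

```text
time_s: 24.33
eef_pos: [411.8, -282.1, 135.6]
ee_rot: [-0.003, 0.632, 0.775, 0.0]
force: [0.3, 0.0, 1.1]
grip_width: 0.598
grip_force: 0.0
```

```bash
python3 - <<'E'
from h import *
T,_=ctrl.capture('top'); c=T[120:345,50:550]; save('final',cv2.resize(np.clip(c*1.5,0,255).astype(np.uint8),None,fx=1.6,fy=1.6))
for n in ('jar','test_block','probe','forceps','spatula','sanitiser','label_roll'):
    print(n,[(np.round(q['uv']).tolist(),round(q['conf'],2),np.round(px2w('top',q['uv'],z=4)).tolist()) for q in ctrl.place_of('top',n)[:1]])
E
```

```text
jar [([495.0, 297.0], 0.86, [501.0, -346.0, 4.0])]
test_block [([320.0, 205.0], 0.83, [670.0, -8.0, 4.0])]
probe [([124.0, 276.0], 0.79, [522.0, 362.0, 4.0])]
forceps [([135.0, 297.0], 0.67, [482.0, 337.0, 4.0])]
spatula [([109.0, 251.0], 0.81, [569.0, 394.0, 4.0])]
sanitiser [([453.0, 195.0], 0.97, [699.0, -268.0, 4.0])]
label_roll [([175.0, 189.0], 0.65, [694.0, 276.0, 4.0])]
```

View pics/final.png

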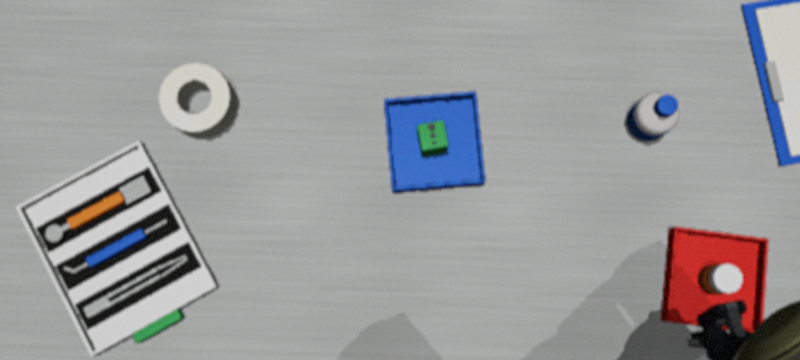

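The final top view shows all three instruments in their lanes (left), the block upright in the blue tray (432,138), the jar upright in the red tray (722,278), and both bystanders unmoved.

```bash
python3 -c "
from rig import ctrl
print(ctrl.finish_job())"
```

```text
the job is handed in; nothing more can be done
None
```

I handed the job in after about 24 s of robot time: forceps, probe and spatula are in their lanes, the jar is upright in the red tray, the block is upright in the blue tray, and the sanitiser and label roll look unmoved; no verdict came back.

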